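# Wedge up the seal-carving bed

### The arm

A 7-joint arm with a two-finger parallel gripper is mounted at the origin on the work surface. World frame = base frame: x ahead of the robot, y to its left, z up, the work surface at z = 0. Lengths are in m, angles in rad, forces in N, time in s.
With the tool pointing down it reaches from about 0.35 to 0.9 m from the base axis. Payload 19.9 kg.
Tool frame: the origin (TCP) lies at the very end of the fingers, on their centre line; the grasp point (between the pads) lies 19 mm behind it; z points along the fingers, x is the direction in which the jaws open and shut, and the axes are right-handed (so a half turn about z gives the same grasp; the last joint's range is limited). The gripper opens to 85 mm and grips with 20 to 120 N. Pads are 22 mm wide; open, the fingers measure 114 mm over their backs; the gripper's body (76 mm by 85 mm) begins 54 mm behind the grasp point. The pads swing forward as they close: fully open they stand 13 mm farther back than shut.
Start: joints at [-1.22, 0.417, -0.01, 1.614, 0.005, 1.111, -0.053], TCP at [0.239, 0.577, 0.231] pointing down, gripper open.
Joint ranges: [-2.81, 2.81], [-0.39, 2.02], [-1.27, 1.25], [0.06, 2.57], [-1.19, 4.33], [0.19, 2], [-2.82, 2.82]. Speed limits (rad/s): [1.89, 1.89, 2.39, 2.39, 3.01, 3.01, 3.01].

### API

Orientations are given as a rotation vector (axis times angle).
In Python, from workcell import telemetry, cams, env gives the robot as it stands.
- The arm moves only by the shell command python3 -m crank 'ROWS' [FORCE]. ROWS is JSON, a list of rows, each an object with "offset": the shift along the tool's x, y, z in mm, a list of three; "angular": the turn, a rotation vector about the tool's x, y, z in rad, a list of three; "gripper": the gripper command: -1 is shut, 1 is fully open, values between are in proportion. A call has 1 to 8 rows; each row shifts and turns the pose as measured when the row begins, along the tool's axes as they then stand; what a row does not reach is not made up. A row lasts 1/10 s, in which the tool goes at most 50 mm and 8.59 degrees, less where a joint would pass 70% of its speed; a pose out of reach is approached as far as the arm can. A call with a gripper value outside its range is refused whole. The fingers move at their own pace and stop on an object; FORCE is the grip in N (left out, the last holds). Time passes only in rows, so rows that do not move let the fingers close. It gives the time, the measured TCP pose, the force and the opening at its end, in the units of the state.
- telemetry.sense(): the state, without advancing time (a new reading comes with each control period).
- cams.get_image(name): name is "scene" or "top" or "wrist"; returns a dict with "frame" (480x640x3 uint8, red, green, blue), "depth" (480x640 float32, m along the optical axis (not along the pixel's ray), 0 where there is no reading), "fx", "fy", "cx", "cy" (pixels), "extrinsics" (4x4, takes a point from camera to world coordinates). Camera axes: x right, y up, looking along -z (the intrinsics and any distortion apply to the point x, -y, -z); pixel columns grow to the right and rows downward; lengths in m; the calibration is good to about 2 mm. The wrist camera is an equidistant fisheye: a pixel r from the principal point sees the ray r / f radians off the axis. A picture is of the moment at which its call begins.
- env.finish_job(): hands the job in, once; it reports no verdict.
The state is a dict: "time": time; "joint_pos": joint angles; "qvel": joint speeds; "joint_efforts": joint torques, N m; "ee_pos": TCP position; "tool_rot": TCP orientation; "contact_force": force on the tool from outside, world axes, zero at the start; "torque": the same for the moment, N m; "width": opening from 0.0 (shut) to 1.0 (fully open).
Only numpy, scipy, OpenCV 4.12 (cv2) and the standard library are available. Lean on these libraries where they do the work, as an engineer would, in place of code of your own. Each camera call takes 0.05 s, during which the arm holds its last target. There are 200 camera calls.

### The job

I want to reset the levelling screws of the seal-carving bed: take the beech wedge in the gripper and push it, lying flat on the shelf and thin end first, straight in along the middle of the channel under the front edge of the hinged aluminium plate, until the plate has just lifted off its base, by about 5 mm at its front edge and never by more than a centimetre. Let the wedge alone do the lifting, without touching the plate with the gripper, and finish while still holding the wedge still in the gripper with the plate resting on it. Leave the seals, tray, jar, dish and brush rest where they are.

Things in the scene. Friction and masses are not known exactly. Their poses are not given: they have to be found in the camera images.
- bed_base: Fixed dark steel U-shaped bed base, 175 (x) x 150 (y) x 10 mm high. Origin: on the shelf, right under the middle of the plate's front edge. +x points inward along the channel (push direction, away from the robot, up to 0.35 rad either way), z up. Between two rails 40 mm wide an open channel, 70 mm wide about y = 0, 130 mm deep, open at the front; its floor is the bare shelf.
- bed_plate: Aluminium plate 165 x 150 x 8 mm lying on the rails, hinged at its rear end about y. Origin: on the hinge line at the plate's underside, 165 mm behind its front edge, 10 mm above the shelf. Only weight holds it down (3 to 5 N at the front edge). From 59 mm behind the front edge it carries a clamp with a walnut block, top 68 mm above the shelf; low brass levelling screws at the front corners.
- plate_front (a point): Middle of the lower front edge of the hinged aluminium plate. Lying down it is 10 mm above the shelf; its height less 10 mm is the lift. Axes as the plate's: x rearward along the plate, z up.
- wedge: Loose beech wedge, 0.05 to 0.1 kg, flat on the shelf left or right of the bed, yaw up to 1.5 rad either way from world x. Origin: underside, under the centre of the grip block, 40 (x) x 28 (y) x 36 mm high. From x = +20 mm a ramp 30 mm wide falls straight from 22.75 mm high to 4 mm at the thin end, x = +95 mm (1 in 4). Flat underside.
- wedge_tip (a point): Middle of the lower edge of the wedge's thin end; x points out of the thin end. The ramp first touches the lying plate's front edge when this point is 24 mm past that edge; each further 4 mm lifts the edge by 1 mm. Friction keeps the wedge from sliding back.
- brush_rest: Bystander: bamboo brush rest, 130 x 40 x 20 mm, origin at the centre of its underside.
- tray: Bystander: stainless steel tray, 120 x 170 x 18 mm, holding the three seals, origin at the centre of its underside.
- seal_a: Bystander: green soapstone seal, 26 x 26 x 55 mm, standing in the tray, origin at the centre of its underside.
- seal_b: Bystander: grey soapstone seal, same size, standing in the tray.
- seal_c: Bystander: green soapstone seal, same size, standing in the tray.
- jar: Bystander: white ceramic seal jar with a hinged lid, 94 mm across, 85 mm high, origin at the centre of its underside.
- paste_dish: Bystander: small blue ceramic dish for seal paste, 76 mm across, 28 mm high, origin at the centre of its underside.
There are look-alikes about, which are no part of the job. What is meant by the wedge is not red, and is the larger of those in its own colour.

How it is judged:
At the end, for the whole second after the job is handed in: Plate front edge lifted 2-8 mm, carried by the wedge (over 1 N), untouched by the robot; wedge flat on the shelf (3 mm, 0.07 rad), tip 20 mm or more in, within 15 mm and 0.2 rad of the channel axis, still, gripped (over 2 N); bystanders within 15 mm of their start (height (world z) of plate_front between 0.012 and 0.018 m and contact force between wedge and bed_plate above 1 N and contact force between the fingers and wedge above 2 N and contact force between each of the arm, the fingers and bed_plate below 0.5 N and height (world z) of wedge below 0.003 m and angle between wedge's own z axis and vertical below 0.07 rad and x of wedge_tip in the frame of bed_base above 0.02 m and y of wedge_tip in the frame of bed_base between -0.015 and 0.015 m and angle between the x axis of wedge and the x axis of bed_base, either way round below 0.2 rad and linear speed of wedge below 0.01 m/s and distance of each of brush_rest, tray, seal_a, seal_b, seal_c, jar, paste_dish from where it was at the start of the episode below 0.015 m); the arm keeps its last pose, push and grip.
It fails at once if the plate's front edge is lifted by more than 10 mm (height (world z) of plate_front above 0.02 m).
It fails at once if the robot touches the hinged plate (contact force between any of the arm, the fingers and bed_plate above 1 N).
It fails at once if a bystander is shifted by more than 15 mm (distance of any of brush_rest, tray, seal_a, seal_b, seal_c, jar, paste_dish from where it was at the start of the episode above 0.015 m).
It also fails if it takes over 48 s, if anything falls off the work surface, if the arm or the gripper's body presses on something with over 40 N, if the wrist force passes 120 N, or if a joint passes its speed limit or range.

## Working session

There is one attempt and no reset: what is moved stays moved. The work goes in short steps, Python scripts to look and compute and a shell command to move; the robot and the scene stay as the last step left them, time stands still between calls to the robot, and variables do not carry over. Pictures are saved under pics/ and viewed, about 8 in all and at most 12, crops included, and the job is handed in when it is done.

```bash
mkdir -p pics; ls; cat > h.py <<'E'
import numpy as np,cv2
from workcell import telemetry,cams,env
def grab(n):
    d=cams.get_image(n); np.savez(''+n+'.npz',**d); return d
def save(d,f,crop=None,s=1):
    im=d['frame'][:,:,::-1]
    if crop: u0,v0,u1,v1=crop; im=im[v0:v1,u0:u1]
    cv2.imwrite('pics/'+f,cv2.resize(im,None,fx=s,fy=s,interpolation=cv2.INTER_CUBIC))
def ray(d,u,v):
    E=d['extrinsics']; p=np.array([(u-d['cx'])/d['fx'],-(v-d['cy'])/d['fy'],-1.])
    return E[:3,3],E[:3,:3]@p
def plane(d,u,v,z):
    o,r=ray(d,u,v); return o+r*(z-o[2])/r[2]
def pt(d,u,v):
    o,r=ray(d,u,v); return o+r*float(d['depth'][int(v),int(u)])
E
python3 - <<'E'
from h import *
s=telemetry.sense(); print(s)
d=grab('top'); save(d,'top.png'); print(d['fx'],d['fy'],d['extrinsics'])
d=grab('scene'); save(d,'scene.png'); print(d['extrinsics'])
E
```

```text
pics
{'time': 0.0, 'joint_pos': array([-1.21950708,  0.41796677, -0.01031336,  1.61422532,  0.00475071,
        1.11070425, -0.05303495]), 'qvel': array([-0.00066064,  0.00169717, -0.00060513, -0.00017945, -0.00041759,
        0.0016719 , -0.0008746 ]), 'joint_efforts': array([-1.19539593e-03, -8.64444780e+01,  6.78605363e-01, -4.34901094e+01,
        1.91830000e-02,  7.44794350e-03,  2.08028453e-06]), 'ee_pos': array([0.23910388, 0.57704872, 0.23064324]), 'tool_rot': array([ 2.61153006e+00,  1.74480875e+00, -1.54555576e-03]), 'contact_force': array([-0.44217141, -0.77449652, -0.52996977]), 'torque': array([ 0.01153178, -0.04277409, -0.04090269]), 'width': 1.0032096448501624}
478.44924578762806 478.44924578762806 [[ 0.00806369  0.99191563 -0.12664267  0.40018232]
 [-0.99952968  0.01174249  0.02832898 -0.01650576]
 [ 0.02958706  0.12635468  0.9915438   1.0989856 ]
 [ 0.          0.          0.          1.        ]]
[[-0.11512712 -0.65601329  0.7459171   1.28445106]
 [ 0.99325052 -0.08669048  0.07705945  0.02938172]
 [ 0.01411189  0.74975418  0.66156596  0.72673685]
 [ 0.          0.          0.          1.        ]]
```

View pics/top.png

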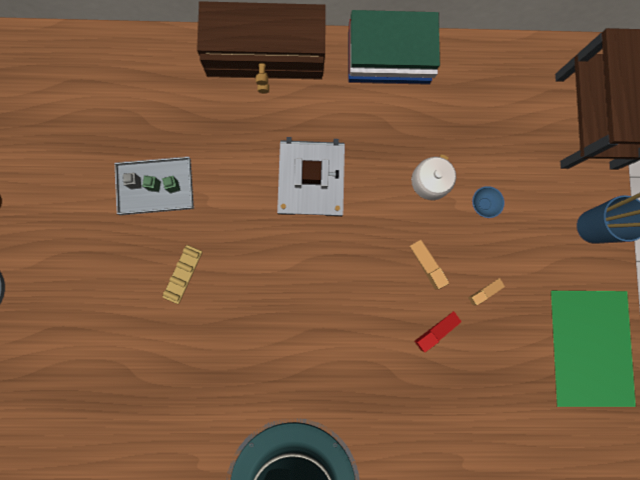

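View pics/scene.png

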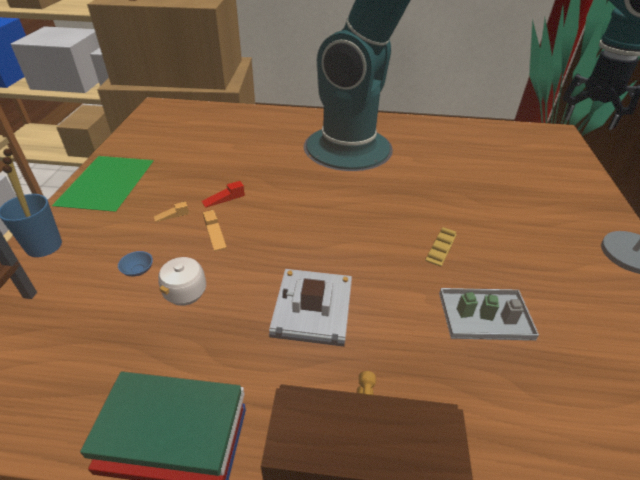

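Top view: the candidates are the large beech wedge at (429,264), a small beech wedge at (487,292) and a red wedge at (438,331). I choose (429,264): it isn't red and is the larger of its colour. The bed's front edge runs from about (278,214) to (344,215). I'll check the choice in a close crop and measure.

```bash
python3 - <<'E'
from h import *
d=dict(np.load('top.npz')); save(d,'crop.png',(390,220,520,360),4)
hsv=cv2.cvtColor(d['frame'],cv2.COLOR_RGB2HSV)
print('wedge hsv',hsv[255,422],hsv[282,440],'wood',hsv[290,400],'plate',hsv[200,300])
f=d['frame'].astype(int); print(f[255,422],f[282,440],f[290,400],f[200,300])
roi=np.zeros((480,640),np.uint8); roi[230:300,400:460]=1
m=((f[:,:,0]>185)&(f[:,:,1]>125)).astype(np.uint8)*roi
n,l,st,c=cv2.connectedComponentsWithStats(m); i=1+st[1:,4].argmax(); print(st[i])
v,u=np.nonzero(l==i); P=np.array([pt(d,a,b) for a,b in zip(u,v)])
print('z pct',np.percentile(P[:,2],[5,25,50,75,95]))
xy=P[:,:2]; r=cv2.minAreaRect(xy.astype(np.float32)); print('rect',r, cv2.boxPoints(r))
t=P[P[:,2]>.029]; print('block top n',len(t),t.mean(0), cv2.minAreaRect(t[:,:2].astype(np.float32)))
# plate
roi[:]=0; roi[138:225,270:355]=1
m=((f.max(2)-f.min(2)<25)&(f.min(2)>120)).astype(np.uint8)*roi
n,l,st,c=cv2.connectedComponentsWithStats(m); i=1+st[1:,4].argmax(); print(st[i])
v,u=np.nonzero(l==i); 
P=np.array([plane(d,a,b,.018) for a,b in zip(u,v)]); Q=np.array([pt(d,a,b) for a,b in zip(u,v)])
print('z plate',np.median(Q[:,2])); r=cv2.minAreaRect(P[:,:2].astype(np.float32)); print(r,cv2.boxPoints(r))
E
```

```text
wedge hsv [ 16 136 204] [ 16 131 210] wood [ 12 140 135] plate [115   9 175]
[204 153  95] [210 159 102] [135  91  61] [169 170 175]
[411 240  27  33 397]
z pct [0.0057237  0.01063983 0.01507936 0.01945451 0.02391377]
rect ((0.4412446618080139, -0.17370036244392395), (0.07367097586393356, 0.3164769411087036), 27.743871688842773) [[ 0.33498073 -0.05080105]
 [ 0.48230705 -0.330895  ]
 [ 0.5475086  -0.2965997 ]
 [ 0.40018228 -0.01650572]]
block top n 1 [ 0.40018232 -0.01650576  1.0989856 ] ((0.40018230676651, -0.016505759209394455), (0.0, 0.0), 0.0)
[ 277  142   68   73 4001]
z plate 0.019947637523233697
((0.6847230195999146, -0.034619346261024475), (0.1507583111524582, 0.169460266828537), 88.7731704711914) [[ 0.5983984  -0.1081671 ]
 [ 0.7678198  -0.11179534]
 [ 0.77104765  0.03892841]
 [ 0.6016262   0.04255665]]
```

View pics/crop.png

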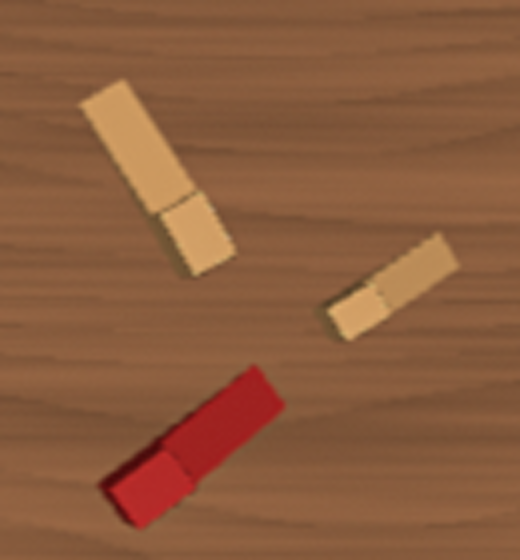

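The crop confirms it: the large beech wedge has its thin end at the top left, crop (80,104)-(125,79), and its block at the lower right, crop (160,212)-(236,252). No other piece matches.

```bash
python3 - <<'E'
from h import *
d=dict(np.load('top.npz'))
g=lambda a,b,z: plane(d,390+a/4-.375,220+b/4-.375,z)
tip=(g(80,104,.002)+g(125,79,.002))/2
tc=[g(160,212,.036),g(203,190,.036),g(236,252,.036),g(194,276,.036)]
c=np.mean(tc,0); print('tip',tip,'block',c,'len',np.linalg.norm((tip-c)[:2]))
w=(tip-c)[:2]; print('yaw',np.arctan2(w[1],w[0]),'sizes',[np.linalg.norm(tc[i]-tc[(i+1)%4]) for i in range(4)])
# plate front edge: line fit on plate boundary with the top edge plane z=.018
f=d['frame'].astype(int)
pf=[]
for u in range(290,334):
    col=f[205:222,u].astype(float); n=col.max(1)-col.min(1); n=np.where((n<30)&(col.min(1)>110),1,0)
    pf.append(plane(d,u,205+np.nonzero(n)[0].max()+.5,.018))
pf=np.array(pf); k=np.polyfit(pf[:,1],pf[:,0],1); print('front edge x at y=-.0345',np.polyval(k,-.0345),'yaw',-np.arctan(k[0]))
from scipy.spatial.transform import Rotation as R
s=telemetry.sense(); print(R.from_rotvec(s['tool_rot']).as_matrix().round(3))
E
```

```text
tip [ 0.53793907 -0.27889495  0.002     ] block [ 0.454913   -0.32315536  0.036     ] len 0.09408672602891463
yaw 0.4897683061750871 sizes [np.float64(0.027584775249475734), np.float64(0.038764147459129074), np.float64(0.027536872694634253), np.float64(0.03990890666988324)]
front edge x at y=-.0345 0.5994919601386782 yaw -0.028106574538458415
[[ 0.383  0.924 -0.   ]
 [ 0.924 -0.383 -0.001]
 [-0.001  0.    -1.   ]]
```

```bash
python3 -m crank '[{"offset":[0,50,0],"angular":[0,0,0.1],"gripper":1},{"offset":[0,50,0],"angular":[0,0,0.1],"gripper":1},{"offset":[0,50,0],"angular":[0,0,0.1],"gripper":1},{"offset":[0,50,0],"angular":[0,0,0.1],"gripper":1},{"offset":[0,50,0],"angular":[0,0,0.1],"gripper":1},{"offset":[0,50,0],"angular":[0,0,0.1],"gripper":1},{"offset":[0,50,0],"angular":[0,0,0.1],"gripper":1},{"offset":[0,50,0],"angular":[0,0,0.1],"gripper":1}]' 30
cat >> h.py <<'E'
from scipy.spatial.transform import Rotation as R
def togo(target,yawx):
    s=telemetry.sense(); M=R.from_rotvec(s['tool_rot']).as_matrix()
    T=np.array([[np.cos(yawx),np.sin(yawx),0],[np.sin(yawx),-np.cos(yawx),0],[0,0,-1]]).T
    c,sn=np.cos(yawx),np.sin(yawx); T=np.array([[c,sn,0],[sn,-c,0],[0,0,-1.]])
    print('t',s['time'],'pos',s['ee_pos'].round(4),'off mm',(M.T@(np.array(target)-s['ee_pos'])*1000).round(1),'rot',R.from_matrix(M.T@T).as_rotvec().round(3),'F',s['contact_force'].round(1),'w',round(float(s['width']),3),'j',s['joint_pos'].round(2))
E
python3 -c "
from h import *
togo([.455,-.323,.15],-1.081)"
```

```text
time: 0.9
ee_pos: [0.5218, 0.3156, 0.2271]
tool_rot: [3.089, 0.565, -0.009]
contact_force: [0.6, -0.3, 0.0]
width: 0.998
t 0.9 pos [0.5218 0.3156 0.2271] off mm [-288.1  573.6   79. ] rot [0.005 0.005 1.443] F [ 0.6 -0.3  0. ] w 0.998 j [-0.8   0.41  0.27  1.66 -0.12  1.1  -0.13]
```

```bash
python3 -m crank '[{"offset":[-10,50,0],"angular":[0,0,0.11],"gripper":1},{"offset":[-10,50,0],"angular":[0,0,0.11],"gripper":1},{"offset":[-10,50,0],"angular":[0,0,0.11],"gripper":1},{"offset":[-10,50,0],"angular":[0,0,0.11],"gripper":1},{"offset":[-10,50,0],"angular":[0,0,0.11],"gripper":1},{"offset":[-10,50,0],"angular":[0,0,0.11],"gripper":1},{"offset":[-10,50,0],"angular":[0,0,0.11],"gripper":1},{"offset":[-10,50,0],"angular":[0,0,0.11],"gripper":1}]'
python3 -c "
from h import *
togo([.455,-.323,.15],-1.081)"
```

```text
time: 1.7
ee_pos: [0.4326, -0.0603, 0.2267]
tool_rot: [3.013, -0.867, -0.008]
contact_force: [1.5, -1.9, 1.3]
width: 0.998
t 1.7 pos [ 0.4326 -0.0603  0.2267] off mm [158.9 210.   77.7] rot [0.008 0.001 0.521] F [ 1.5 -1.9  1.3] w 0.998 j [-0.52  0.09  0.62  2.07 -0.05  1.   -0.43]
```

```bash
python3 -m crank '[{"offset":[27,35,10],"angular":[0,0,0.09],"gripper":1},{"offset":[30,32,10],"angular":[0,0,0.09],"gripper":1},{"offset":[33,30,10],"angular":[0,0,0.09],"gripper":1},{"offset":[35,27,10],"angular":[0,0,0.09],"gripper":1},{"offset":[38,24,10],"angular":[0,0,0.09],"gripper":1},{"offset":[40,20,10],"angular":[0,0,0.07],"gripper":1},{"offset":[0,0,0],"angular":[0,0,0],"gripper":1}]'
python3 - <<'E'
from h import *
togo([.455,-.323,.15],-1.081)
d=grab('wrist'); save(d,'wrist.png'); print(d['fx'],d['cx'],d['cy'],d['extrinsics'].round(3))
E
```

```text
time: 2.4
ee_pos: [0.4494, -0.3397, 0.1651]
tool_rot: [2.668, -1.652, -0.003]
contact_force: [-0.1, 1.1, 0.1]
width: 1.0
t 2.4 pos [ 0.4494 -0.3397  0.1651] off mm [-12.4 -12.5  15.1] rot [ 0.004 -0.    -0.028] F [-0.1  1.1  0.1] w 1.0 j [-0.    0.48  0.77  1.85 -0.4   0.97 -0.17]
371.64829954431775 324.9645502039821 240.1985290511703 [[ 0.446  0.854  0.266  0.516]
 [-0.895  0.426  0.132 -0.306]
 [-0.001 -0.297  0.955  0.308]
 [ 0.     0.     0.     1.   ]]
```

View pics/wrist.png

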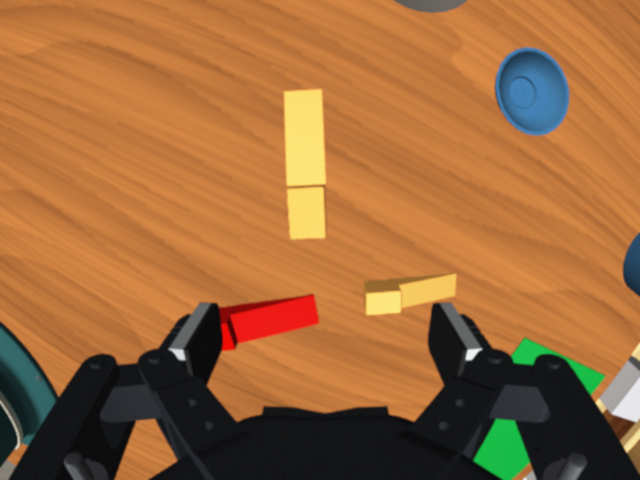

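The wrist view shows the large beech wedge straight ahead: block top at (288,187)-(325,238), thin end at (284-322,90). The small beech wedge is at (410,292) and the red one at (268,322).

```bash
cat >> h.py <<'E'
def fplane(d,u,v,z):
    x,y=u-d['cx'],v-d['cy']; r=np.hypot(x,y); th=r/d['fx']
    p=np.array([np.sin(th)*x/r,-np.sin(th)*y/r,-np.cos(th)]); E=d['extrinsics']; w=E[:3,:3]@p
    return E[:3,3]+w*(z-E[2,3])/w[2]
E
python3 - <<'E'
from h import *
d=dict(np.load('wrist.npz'))
tc=[fplane(d,*p,.036) for p in [(288,187),(325,186),(325,238),(290,239)]]
tip=(fplane(d,284,90,.003)+fplane(d,322,89,.003))/2; c=np.mean(tc,0)
w=(tip-c)[:2]; print(c,tip,np.linalg.norm(w),'yaw',np.arctan2(w[1],w[0]),[round(float(np.linalg.norm(tc[i]-tc[(i+1)%4])),4) for i in range(4)])
print('small',fplane(d,365,287,.02),fplane(d,365,315,.0),fplane(d,456,275,.003),'red',fplane(d,316,295,.003))
y=np.arctan2(w[1],w[0]); togo([c[0],c[1],.015],y-np.pi/2)
E
```

```text
[ 0.45323857 -0.32147178  0.036     ] [ 0.53660917 -0.27522079  0.003     ] 0.09534049651927821 yaw 0.5064932186688096 [0.0274, 0.0402, 0.0269, 0.0403]
small [ 0.41344221 -0.39463641  0.02      ] [ 3.80753831e-01 -4.14986216e-01  5.55111512e-17] [ 0.4549189  -0.47169672  0.003     ] red [ 0.38058971 -0.36374302  0.003     ]
t 2.45 pos [ 0.4499 -0.3372  0.1654] off mm [-12.4 -10.6 150.3] rot [ 0.004  0.001 -0.041] F [ 0.2  1.  -1.5] w 1.0 j [-0.01  0.48  0.77  1.85 -0.4   0.97 -0.17]
```

```bash
python3 -m crank '[{"offset":[-12,-10,20],"angular":[0.004,0,-0.041],"gripper":1},{"offset":[0,0,30],"angular":[0,0,0],"gripper":1},{"offset":[0,0,30],"angular":[0,0,0],"gripper":1},{"offset":[0,0,20],"angular":[0,0,0],"gripper":1},{"offset":[0,0,0],"angular":[0,0,0],"gripper":1}]'
python3 -c "
from h import *
togo([.4535,-.3218,.010],.504-np.pi/2)"
```

```text
time: 2.95
ee_pos: [0.4548, -0.3172, 0.0627]
tool_rot: [-2.711, 1.581, 0.001]
contact_force: [0.1, -0.2, 0.1]
width: 1.0
t 2.95 pos [ 0.4548 -0.3172  0.0627] off mm [ 3.5  3.5 52.6] rot [-0.003  0.002  0.011] F [ 0.1 -0.2  0.1] w 1.0 j [ 0.05  0.61  0.65  1.93 -0.52  0.78 -0.05]
```

```bash
python3 -m crank '[{"offset":[3.5,3.5,20],"angular":[-0.003,0.002,0.011],"gripper":1},{"offset":[0,0,20],"angular":[0,0,0],"gripper":1},{"offset":[0,0,10],"angular":[0,0,0],"gripper":1},{"offset":[0,0,0],"angular":[0,0,0],"gripper":1},{"offset":[0,0,0],"angular":[0,0,0],"gripper":1}]'
python3 -c "
from h import *
togo([.4535,-.3218,.010],.504-np.pi/2)"
```

```text
time: 3.45
ee_pos: [0.4566, -0.32, 0.0162]
tool_rot: [-2.707, 1.59, -0.006]
contact_force: [0.0, 0.2, -0.5]
width: 1.002
t 3.45 pos [ 0.4566 -0.32    0.0162] off mm [-0.   3.6  6.2] rot [-0.003 -0.002  0.005] F [ 0.   0.2 -0.5] w 1.002 j [ 0.1   0.68  0.59  1.94 -0.59  0.69 -0.01]
```

```bash
python3 -m crank '[{"offset":[0,3,6],"angular":[-0.003,-0.002,0.005],"gripper":1},{"offset":[0,0,0],"angular":[0,0,0],"gripper":-1},{"offset":[0,0,0],"angular":[0,0,0],"gripper":-1},{"offset":[0,0,0],"angular":[0,0,0],"gripper":-1},{"offset":[0,0,0],"angular":[0,0,0],"gripper":-1},{"offset":[0,0,0],"angular":[0,0,0],"gripper":-1},{"offset":[0,0,0],"angular":[0,0,0],"gripper":-1},{"offset":[0,0,0],"angular":[0,0,0],"gripper":-1}]' 60
python3 -c "
from h import *
togo([.4535,-.3218,.010],.504-np.pi/2)"
```

```text
time: 4.25
ee_pos: [0.4552, -0.3221, 0.0128]
tool_rot: [-2.705, 1.597, -0.006]
contact_force: [-0.1, 0.5, -0.0]
width: 0.317
t 4.25 pos [ 0.4552 -0.3221  0.0128] off mm [-1.1  1.4  2.7] rot [-0.002 -0.003 -0.   ] F [-0.1  0.5 -0. ] w 0.317 j [ 0.11  0.69  0.59  1.94 -0.59  0.69 -0.01]
```

Gripped: the opening is about 27 mm. Next I lift it and carry it to in front of the channel.

```bash
python3 -m crank '[{"offset":[0,0,-20],"angular":[0,0,0],"gripper":-1},{"offset":[0,0,-20],"angular":[0,0,0],"gripper":-1},{"offset":[-10,0,-10],"angular":[0,0,0.05],"gripper":-1},{"offset":[-30,-5,0],"angular":[0,0,0.09],"gripper":-1},{"offset":[-35,-10,0],"angular":[0,0,0.09],"gripper":-1},{"offset":[-35,-5,0],"angular":[0,0,0.09],"gripper":-1},{"offset":[0,0,0],"angular":[0,0,0],"gripper":-1}]'
python3 -c "
from h import *
togo([.4645,-.0305,.05],-.025-np.pi/2)"
```

```text
time: 4.95
ee_pos: [0.4324, -0.2098, 0.0638]
tool_rot: [-2.4, 2.026, -0.004]
contact_force: [0.4, -0.0, -0.7]
width: 0.315
t 4.95 pos [ 0.4324 -0.2098  0.0638] off mm [-171.4  -61.6   13.7] rot [-0.003 -0.001  0.193] F [ 0.4 -0.  -0.7] w 0.315 j [-0.24  0.53  0.77  2.12 -0.57  0.71 -0.49]
```

```bash
python3 -m crank '[{"offset":[-30,-10,2],"angular":[0,0,0.05],"gripper":-1},{"offset":[-35,-7,2],"angular":[0,0,0.05],"gripper":-1},{"offset":[-35,-5,2],"angular":[0,0,0.05],"gripper":-1},{"offset":[-35,-4,2],"angular":[0,0,0.04],"gripper":-1},{"offset":[-25,-4,2],"angular":[0,0,0],"gripper":-1},{"offset":[0,0,0],"angular":[0,0,0],"gripper":-1}]'
python3 - <<'E'
from h import *
togo([.4645,-.0305,.05],-.025-np.pi/2)
d=grab('wrist'); save(d,'wrist2.png'); d=grab('top'); 
E
```

```text
time: 5.55
ee_pos: [0.4523, -0.0428, 0.0537]
tool_rot: [-2.188, 2.252, -0.008]
contact_force: [0.0, -1.2, -1.3]
width: 0.316
t 5.55 pos [ 0.4523 -0.0428  0.0537] off mm [-12.7 -11.9   3.8] rot [-0.005 -0.002 -0.004] F [ 0.  -1.2 -1.3] w 0.316 j [-0.65  0.53  0.82  2.18 -0.63  0.67 -0.98]
```

View pics/wrist2.png

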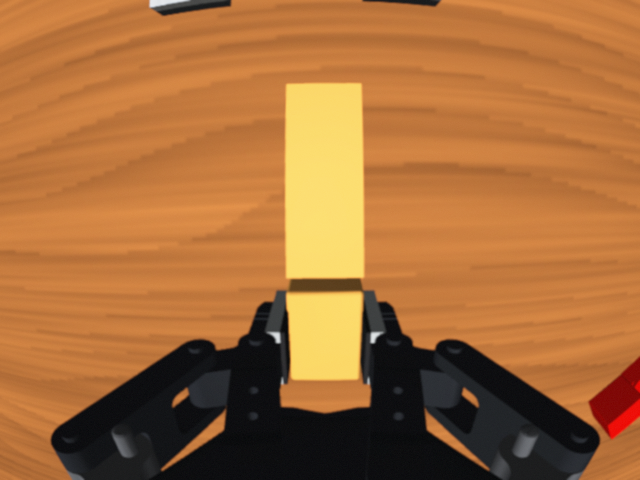

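The wedge is gripped straight, with its thin end at (286-362,84). The rail fronts are at the top, (150-230,8) and (363-440,2), so the channel centre is to the left, as the plan says.

```bash
python3 -m crank '[{"offset":[-12,-12,0],"angular":[0.003,0,0],"gripper":-1},{"offset":[0,-15,15],"angular":[0,0,0],"gripper":-1},{"offset":[0,-7,15],"angular":[0,0,0],"gripper":-1},{"offset":[0,0,0],"angular":[0,0,0],"gripper":-1},{"offset":[0,0,0],"angular":[0,0,0],"gripper":-1}]'
python3 - <<'E'
from h import *
togo([.4845,-.0305,.0128],-.025-np.pi/2)
d=grab('wrist'); save(d,'wrist3.png'); 
E
```

```text
time: 6.15
ee_pos: [0.4891, -0.0391, 0.0245]
tool_rot: [-2.175, 2.26, -0.016]
contact_force: [-0.4, 0.1, -0.6]
width: 0.313
t 6.15 pos [ 0.4891 -0.0391  0.0245] off mm [-8.5  5.1 11.7] rot [-0.011 -0.004 -0.013] F [-0.4  0.1 -0.6] w 0.313 j [-0.59  0.63  0.75  2.11 -0.71  0.66 -0.96]
```

View pics/wrist3.png

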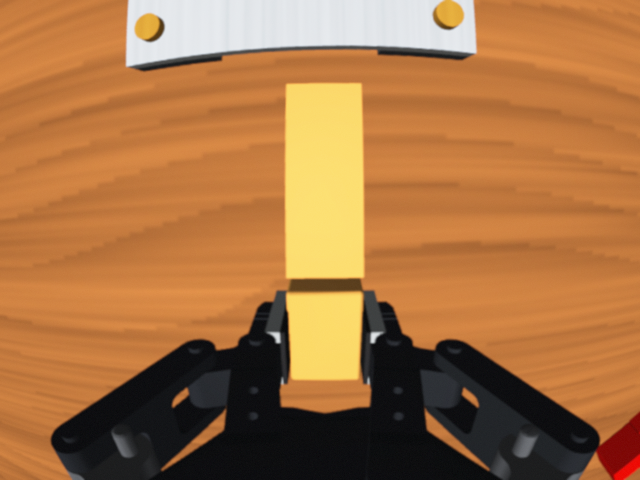

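The plate's front corners are at about (127,65) and (475,52), and the inner rail corners at (221,59) and (378,53). The wedge tip corners are at (285,84) and (362,84), still 15–20 mm short of the edge.

```bash
python3 - <<'E'
from h import *
d=dict(np.load('wrist.npz'))
a,b=fplane(d,127,65,.018),fplane(d,475,52,.018); m=(a+b)/2
i,j=fplane(d,221,59,.01),fplane(d,378,53,.01)
print('plate',a,b,np.linalg.norm(a-b),'mid',m,'yaw',np.arctan2(*(a-b)[[1,0]])-np.pi/2)
print('rails',i,j,np.linalg.norm(i-j),'mid',(i+j)/2,'yaw',np.arctan2(*(i-j)[[1,0]])-np.pi/2)
t1,t2=fplane(d,285.5,84,.0157),fplane(d,362,84,.0157); t=(t1+t2)/2
b1,b2=fplane(d,288,380,.0477),fplane(d,359,380,.0477);print('tip',t,np.linalg.norm(t1-t2),'heel',(b1+b2)/2)
w=t-(b1+b2)/2; print('wedge yaw',np.arctan2(w[1],w[0]),np.linalg.norm(w[:2]))
y=(np.arctan2(*(a-b)[[1,0]])-np.pi/2); c=np.array([np.cos(y),np.sin(y)]); n=np.array([-c[1],c[0]])
e=(t-m)[:2]; print('tip in bed frame: along',e@c,'across',e@n)
E
```

```text
plate [0.60006705 0.04387758 0.018     ] [ 0.59700056 -0.10590848  0.018     ] 0.1498174503726213 mid [ 0.59853381 -0.03101545  0.018     ] yaw -0.020469578859759308
rails [0.59726637 0.00192637 0.01      ] [ 0.59595832 -0.06508337  0.01      ] 0.06702250793344836 mid [ 0.59661235 -0.0315785   0.01      ] yaw -0.019517797514094104
tip [ 0.58206161 -0.04166135  0.0157    ] 0.030953799535528823 heel [ 0.4666824  -0.03715095  0.0477    ]
wedge yaw -0.03907207735785606 0.11546733789848318
tip in bed frame: along -0.016250846052740308 across -0.010980822552300352
```

```bash
python3 -m crank '[{"offset":[-9,0,5],"angular":[-0.009,-0.002,-0.018],"gripper":-1},{"offset":[0,0,5],"angular":[0,0,0],"gripper":-1},{"offset":[0,0,0],"angular":[0,0,0],"gripper":-1},{"offset":[0,0,0],"angular":[0,0,0],"gripper":-1}]'
python3 - <<'E'
from h import *
togo([.4845,-.029,.0128],-.020-np.pi/2)
E
```

```text
time: 6.6
ee_pos: [0.4893, -0.0292, 0.0151]
tool_rot: [-2.2, 2.241, -0.003]
contact_force: [-0.2, -0.5, 0.2]
width: 0.315
t 6.6 pos [ 0.4893 -0.0292  0.0151] off mm [-0.1  4.9  2.3] rot [-0.002 -0.001  0.002] F [-0.2 -0.5  0.2] w 0.315 j [-0.59  0.65  0.72  2.11 -0.72  0.65 -0.95]
```

```bash
python3 -m crank '[{"offset":[0,0,2],"angular":[0,0,0],"gripper":-1},{"offset":[0,0,0.5],"angular":[0,0,0],"gripper":-1},{"offset":[0,-8,0],"angular":[0,0,0],"gripper":-1},{"offset":[0,-8,0],"angular":[0,0,0],"gripper":-1},{"offset":[0,-8,0],"angular":[0,0,0],"gripper":-1},{"offset":[0,0,0],"angular":[0,0,0],"gripper":-1}]'
python3 - <<'E'
from h import *
togo([.5495,-.0304,.0128],-.020-np.pi/2)
E
```

```text
time: 7.2
ee_pos: [0.5139, -0.0299, 0.0129]
tool_rot: [-2.199, 2.242, -0.001]
contact_force: [-0.6, -0.9, 0.1]
width: 0.316
t 7.2 pos [ 0.5139 -0.0299  0.0129] off mm [ -0.2 -35.6   0.1] rot [-0.001  0.     0.001] F [-0.6 -0.9  0.1] w 0.316 j [-0.57  0.68  0.72  2.05 -0.72  0.68 -0.96]
```

```bash
python3 -m crank '[{"offset":[0,-6,0],"angular":[0,0,0],"gripper":-1},{"offset":[0,-5,0],"angular":[0,0,0],"gripper":-1},{"offset":[0,0,0],"angular":[0,0,0],"gripper":-1}]'
python3 -m crank '[{"offset":[0,-3,0],"angular":[0,0,0],"gripper":-1},{"offset":[0,0,0],"angular":[0,0,0],"gripper":-1}]'
python3 -m crank '[{"offset":[0,-3,0],"angular":[0,0,0],"gripper":-1},{"offset":[0,0,0],"angular":[0,0,0],"gripper":-1}]'
python3 -m crank '[{"offset":[0,-3,0],"angular":[0,0,0],"gripper":-1},{"offset":[0,0,0],"angular":[0,0,0],"gripper":-1}]'
python3 - <<'E'
from h import *
togo([.5495,-.0304,.0128],-.020-np.pi/2)
E
```

```text
time: 7.5
ee_pos: [0.5257, -0.0302, 0.0128]
tool_rot: [-2.2, 2.242, -0.001]
contact_force: [-0.5, -0.1, 0.3]
width: 0.315
time: 7.7
ee_pos: [0.5287, -0.0304, 0.0127]
tool_rot: [-2.2, 2.242, -0.001]
contact_force: [0.2, -0.8, -0.2]
width: 0.317
time: 7.9
ee_pos: [0.5306, -0.0305, 0.0127]
tool_rot: [2.199, -2.243, -0.002]
contact_force: [3.8, 0.8, -0.4]
width: 0.31
time: 8.1
ee_pos: [0.5319, -0.0306, 0.0128]
tool_rot: [2.197, -2.242, -0.007]
contact_force: [4.9, 0.4, 1.1]
width: 0.311
t 8.1 pos [ 0.5319 -0.0306  0.0128] off mm [ -0.6 -17.6  -0.1] rot [ 0.005  0.002 -0.   ] F [4.9 0.4 1.1] w 0.311 j [-0.56  0.71  0.72  2.   -0.71  0.71 -0.98]
```

```bash
python3 -m crank '[{"offset":[0,-4,0],"angular":[0,0,0],"gripper":-1},{"offset":[0,-4,0],"angular":[0,0,0],"gripper":-1}]' 
python3 -m crank '[{"offset":[0,-4,0],"angular":[0,0,0],"gripper":-1},{"offset":[0,-4,0],"angular":[0,0,0],"gripper":-1}]'
python3 - <<'E'
from h import *
togo([.5495,-.0304,.0128],-.020-np.pi/2)
d=grab('wrist'); save(d,'wrist4.png'); d=grab('scene'); save(d,'s4.png',(250,250,380,350),5)
E
```

```text
time: 8.3
ee_pos: [0.5367, -0.0308, 0.0125]
tool_rot: [2.194, -2.24, -0.017]
contact_force: [-23.2, 1.9, 26.2]
width: 0.314
time: 8.5
ee_pos: [0.5403, -0.0311, 0.0124]
tool_rot: [2.19, -2.238, -0.029]
contact_force: [-20.8, 2.1, 22.4]
width: 0.318
t 8.5 pos [ 0.5403 -0.0311  0.0124] off mm [-0.9 -9.2 -0.5] rot [ 0.02   0.006 -0.002] F [-20.8   2.1  22.4] w 0.318 j [-0.55  0.73  0.72  1.96 -0.71  0.75 -0.99]
```

View pics/wrist4.png

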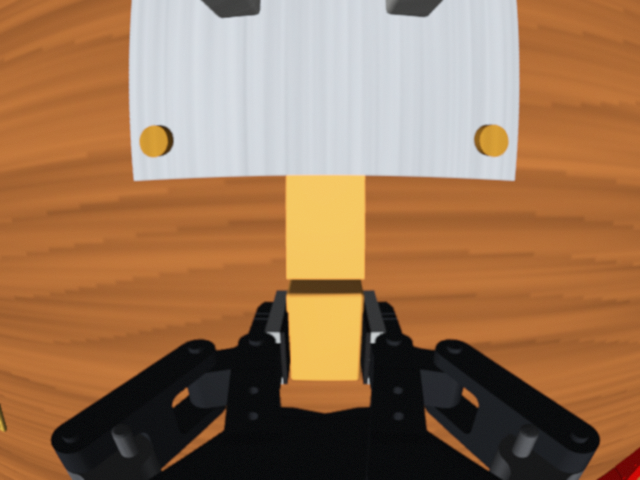

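The plate's front edge is at row ~180, from (133,181) to (516,180), with the wedge central under it at (286-365,176). Next I measure the lift from the depth image.

```bash
cat >> h.py <<'E'
def fpts(d,us,vs):
    u,v=np.meshgrid(us,vs); u=u.ravel();v=v.ravel(); x,y=u-d['cx'],v-d['cy']; r=np.hypot(x,y)+1e-9; th=r/d['fx']
    p=np.c_[np.tan(th)*x/r,-np.tan(th)*y/r,-np.ones_like(x)]*d['depth'][v,u][:,None]
    E=d['extrinsics']; return p@E[:3,:3].T+E[:3,3]
def fit(P):
    c,*_=np.linalg.lstsq(np.c_[P[:,:2],np.ones(len(P))],P[:,2],rcond=None); return c
def lift(d,v0=176):
    P=np.r_[fpts(d,range(185,270),range(v0-90,v0-6)),fpts(d,range(380,465),range(v0-90,v0-6))]
    S=np.r_[fpts(d,range(60,120),range(100,200)),fpts(d,range(530,590),range(100,200)),fpts(d,range(150,270),range(v0+20,v0+70))]
    for n in range(3):
        if n: P=P[abs(P[:,2]-np.c_[P[:,:2],np.ones(len(P))]@c)<.003]; S=S[abs(S[:,2]-np.c_[S[:,:2],np.ones(len(S))]@s)<.003]
        c,s=fit(P),fit(S)
    q=np.array([.5985,-.0315,1]); e=np.array([1,0,0.])
    print('plate slope',c[:2].round(4),'shelf',s.round(4),'rel slope lift mm',-(c[0]-s[0])*165,'abs lift mm',(q@c-q@s)*1000-18,len(P),len(S))
E
python3 - <<'E'
from h import *
lift(dict(np.load('wrist.npz')))
E
```

```text
plate slope [-0.0168  0.0007] shelf [-0.0002  0.0006  0.001 ] rel slope lift mm 2.7336154856040857 abs lift mm 2.618458769513648 14213 17931
```

The two lift readings agree, at 2.7 and 2.6 mm. I need about 9 mm more travel, and I'll ease the tool's tilt back at the same time.

```bash
python3 -m crank '[{"offset":[-0.3,-4,0],"angular":[0.01,0.002,0],"gripper":-1},{"offset":[0,-3,0],"angular":[0.01,0,0],"gripper":-1}]' 
python3 - <<'E'
from h import *
togo([.5495,-.0304,.0128],-.020-np.pi/2)
E
```

```text
time: 8.8
ee_pos: [0.5426, -0.0312, 0.0124]
tool_rot: [2.194, -2.245, -0.018]
contact_force: [-26.6, 4.2, 32.9]
width: 0.315
t 8.8 pos [ 0.5426 -0.0312  0.0124] off mm [-0.9 -6.9 -0.4] rot [ 0.01   0.007 -0.003] F [-26.6   4.2  32.9] w 0.315 j [-0.54  0.72  0.72  1.97 -0.72  0.74 -0.98]
```

```bash
python3 -m crank '[{"offset":[0,-4,-0.6],"angular":[0.004,0.002,0],"gripper":-1},{"offset":[0,-4,-0.3],"angular":[0.004,0,0],"gripper":-1}]' 
python3 - <<'E'
from h import *
togo([.5495,-.0304,.0128],-.020-np.pi/2)
E
```

```text
time: 9.0
ee_pos: [0.5475, -0.0312, 0.0126]
tool_rot: [2.194, -2.247, -0.015]
contact_force: [-6.2, -0.2, -2.4]
width: 0.313
t 9.0 pos [ 0.5475 -0.0312  0.0126] off mm [-0.8 -2.  -0.3] rot [ 0.008  0.006 -0.004] F [-6.2 -0.2 -2.4] w 0.313 j [-0.54  0.73  0.72  1.96 -0.72  0.74 -0.99]
```

```bash
python3 -m crank '[{"offset":[0,-2,0],"angular":[0.003,0,0],"gripper":-1},{"offset":[0,0,0],"angular":[0,0,0],"gripper":-1},{"offset":[0,0,0],"angular":[0,0,0],"gripper":-1}]' 
python3 - <<'E'
from h import *
togo([.5495,-.0304,.0128],-.020-np.pi/2)
d=grab('wrist'); lift(d,200); save(d,'wrist5.png')
d=grab('scene'); save(d,'s5.png',(100,180,560,350),1.7)
togo([.5495,-.0304,.0128],-.020-np.pi/2)
E
```

```text
time: 9.3
ee_pos: [0.5478, -0.0312, 0.0125]
tool_rot: [2.194, -2.247, -0.018]
contact_force: [-1.6, 0.5, 0.1]
width: 0.321
t 9.3 pos [ 0.5478 -0.0312  0.0125] off mm [-0.8 -1.6 -0.3] rot [ 0.009  0.007 -0.004] F [-1.6  0.5  0.1] w 0.321 j [-0.54  0.73  0.71  1.95 -0.72  0.74 -0.99]
plate slope [-0.0259  0.001 ] shelf [0.0001 0.0006 0.0008] rel slope lift mm 4.2887643397562805 abs lift mm 4.473066626000154 14231 17926
t 9.4 pos [ 0.5478 -0.0312  0.0125] off mm [-0.9 -1.6 -0.3] rot [ 0.009  0.007 -0.004] F [-1.1 -0.3  3.1] w 0.316 j [-0.54  0.73  0.71  1.95 -0.72  0.74 -0.99]
```

View pics/wrist5.png

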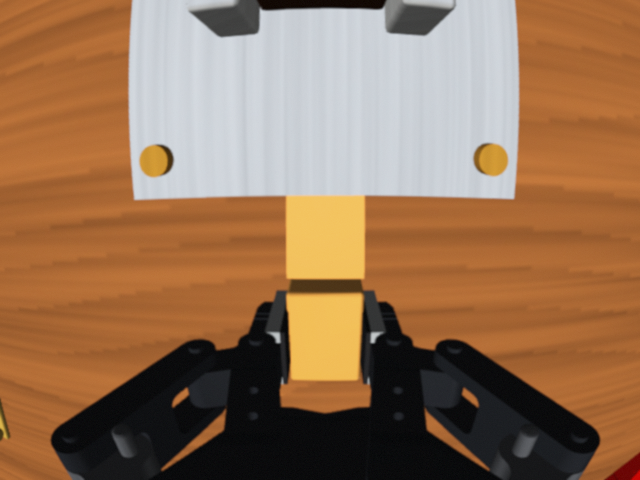

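View pics/s5.png

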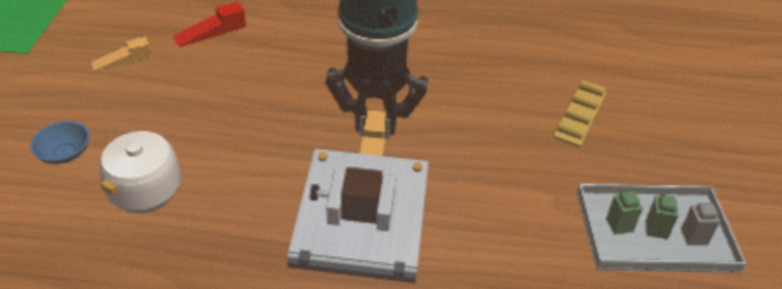

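The wrist view shows the plate edge at row ~198 with the wedge central under it at (286-365,195) and the fingers clear of it. In the scene view the jar, dish, brush rest, tray and seals all look where they were. The lift reads 4.3 and 4.5 mm, and the push distance gives 4.4, so I'm handing in.

```bash
python3 -c "
from h import *
print(env.finish_job()); togo([.5495,-.0304,.0128],-.020-np.pi/2)"
```

```text
the job is handed in; nothing more can be done
None
the job is handed in; nothing more can be done
```

I gripped the large beech wedge and set it flat on the shelf. I then pushed it thin end first along the middle of the channel until the plate had lifted about 4.4 mm, and handed in at about 9.4 s, still holding it.

- **Lift:** two readings from the wrist camera's depth image gave 4.3 and 4.5 mm, and the push distance after contact gave 4.4 mm. That is slightly under your 5 mm but inside the 2–8 mm band.
- **Wedge:** it looked central under the plate edge, and the tool was within about 0.01 rad of the channel direction. The gripper opening was about 27 mm, which fits the 28 mm grip block. I judged the wedge flat from the tool height and the matching lift, because its thin end is hidden under the plate.
- **Plate and bystanders:** the fingers looked well clear of the plate. By eye, the jar, dish, brush rest, tray and seals had not moved; I did not measure them.
- **Disagreements:** during the push the tool pitched about 0.02 rad and pressed down with up to 33 N. I eased both, leaving about 0.01 rad and a few newtons at the end. At first contact the force along the channel read about +5 N, against the expected direction, and later readings had the right sign. I could not measure the plate-on-wedge force directly.

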